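Clip a die insert against the edge of a bench holder

TASK

Draw the holder's sprung curved arm right back until it stays back by itself. Then lay the rectangular steel die insert flat on the holder, press its long side gently home against the straight edge bar, midway along the bar, and let go; finally swing the arm forward again so that its spring clips the insert flush against the bar. Do not knock over or push away the other tools on the bench.

Things in the scene. Friction and masses are not known exactly. Their poses are not given: they have to be found in the camera images.
- insert: Loose die insert: a plain rectangular steel plate, 40 (x) by 56 (y) by 14 mm thick, 0.15 to 0.34 kg, with a 14 mm round hole through its middle. Origin: centre of its underside; z up, y along its long (56 mm) direction. It lies flat on the bench. Either long side may go to the bar; held by its two short ends, its long sides stay free.
- holder: Fixed dark steel base plate, 230 (x) by 240 (y) by 12 mm thick. Origin on the bench, 25 mm to +x of the plate's centre: it spans x -140..+90, y -120..+120 mm; its flat top, on which the insert goes, is 12 mm above the origin. The edge bar runs along y on its +x side; the arm closes from the -x side.
- stop: Fixed block (x 0..20, y -50..50, z 0..14 mm from this origin) bearing the steel edge bar on its -x side: 120 long (y), 12 thick, 14 mm high, centred on y = 0. Origin on the holder's top; axes as the holder's. The bar's -x face, the fixed edge, is clamped 14 to 34 mm to -x of this origin, differently each time, parallel to y: find it by touch or sight. It may take at most 15 N.
- clip (a joint): Angle of the sprung curved arm about its upright pivot, rad: 0 forward (start), 1.05 fully back (end stop); grows clockwise from above. A spring strut acts over-centre: it drives the arm forward with 0.7 N m (6 N at the post) at 0, 0.55 at 0.25, falling to none at 0.8; past that it holds the arm back (0.3 N m at 1.05) until pushed forward past 0.8. On a seated insert it rests at 0.16 to 0.40.
- pivot (a point): The arm's pivot axis on the holder, 20 mm above the bench; it does not move. A small boss (22 mm diameter) stands there, and a spring strut runs from it 70 mm towards the holder's -x, all lower than 45 mm above the bench.
- nose (a point): Centre of the arm's nose, an upright steel roller of 7 mm radius that bears on the insert's side, 20 mm above the bench, 95 mm from the pivot. The arm itself is a curved round bar of 9 mm thickness, 15.5 to 24.5 mm above the bench.
- post (a point): Grip point on the upright round post at the arm's free end: 13 mm diameter, its top 66 mm above the bench; this point is on its axis, 52 mm above the bench and 126 mm from the pivot axis. It can be pinched from above, and it turns between the fingers as the arm swings.
- punch: Bystander: upright spring punch, 34 mm diameter, 100 mm high; origin at the centre of its foot.
- die_ring: Bystander: steel ring, 56 mm diameter, 20 mm high; origin at the centre of its underside.
- oiler: Bystander: small white bottle, 44 mm diameter, 110 mm high; origin at the centre of its foot.

How it is judged:
On the way, in this order (a step that is already met when the one before it is completed fails the run):
1. the arm is drawn back and stays there untouched (value of joint clip above 0.9 rad and contact force between the fingers and holder below 0.1 N), for 0.3 s.
2. with the arm back, the insert is pressed against the edge bar with at least 2 N (value of joint clip above 0.9 rad and contact force between insert and stop above 2 N and angle between the y axis of insert and the y axis of stop, either way round below 0.1 rad and z of insert in the frame of holder below 0.018 m), for 0.2 s.
3. the insert is let go, flat on the holder, with the arm still back (value of joint clip above 0.9 rad and contact force between the fingers and insert below 0.05 N and z of insert in the frame of holder below 0.0135 m), for 0.2 s.
At the end, for the whole second after the job is handed in: The insert lies flat on the holder (within 1.5 mm, tilt under 0.05 rad), its long side flush with the bar (within 0.035 rad), pressed on it with over 1.5 N, its centre within 15 mm of the bar's middle; the arm rests on it (angle 0.10 to 0.48 rad); all at rest (contact force between insert and stop above 1.5 N and angle between the y axis of insert and the y axis of stop, either way round below 0.035 rad and angle between insert's own z axis and vertical below 0.05 rad and z of insert in the frame of holder between 0.0105 and 0.0135 m and y of insert in the frame of stop between -0.015 and 0.015 m and value of joint clip between 0.1 and 0.48 rad and linear speed of insert below 0.01 m/s); the robot touches nothing.
It fails at once if the insert is pushed against the stop with more than 15 N (contact force between insert and stop above 15 N).
It fails at once if the punch is displaced or knocked over (distance of punch from where it was at the start of the episode above 0.03 m).
It fails at once if the die ring is displaced (distance of die_ring from where it was at the start of the episode above 0.03 m).
It fails at once if the oiler is displaced or knocked over (distance of oiler from where it was at the start of the episode above 0.03 m).
It also fails if it takes over 72 s, if anything falls off the work surface, if the arm or the gripper's body presses on something with over 40 N, if the wrist force passes 120 N, or if a joint passes its speed limit or range.

ROBOT

A 6-joint arm with a two-finger parallel gripper is mounted at the origin on the work surface. World frame = base frame: x ahead of the robot, y to its left, z up, the work surface at z = 0. Lengths are in m, angles in rad, forces in N, time in s.
With the tool pointing down it reaches from about 0.25 to 0.775 m from the base axis. Payload 4 kg.
Tool frame: the origin (TCP) lies midway between the tips of the shut fingers; the grasp point (between the pads) lies 19 mm behind it; y points along the fingers, x is the direction in which the jaws open and shut, and the axes are right-handed (so a half turn about y gives the same grasp; the last joint's range is limited). The gripper opens to 94 mm and grips with 3 to 60 N. Pads are 16 mm wide; open, the fingers measure 119 mm over their backs; the gripper's body (75 mm by 177 mm) begins 78 mm behind the grasp point.
Start: joints at [1.162, 0.087, 1.371, -0, 1.684, -0.103], TCP at [0.166, 0.524, 0.206] pointing down, gripper open.
Joint ranges: [-3.1, 3.1], [-0.76, 2.03], [0.27, 2.55], [-1.08, 4.22], [0.17, 2.65], [-2.57, 2.57]. Speed limits (rad/s): [2.79, 2.79, 3.14, 3.14, 3.14, 3.14].

INTERFACE

Orientations are given as [roll, pitch, yaw] about the fixed x, y, z axes, in that order (R = Rz(yaw) Ry(pitch) Rx(roll)).
In Python, from bench import robot gives the robot as it stands.
- The arm moves only by the shell command python3 -m creep 'ROWS'. ROWS is JSON, a list of rows, each a list of 7 numbers: the shift along the tool's x, y, z in mm, then the turn, a rotation vector about the tool's x, y, z in degrees, then the closure in counts, from 0 (fully open) to 255 (shut). A call has 1 to 5 rows; each row is the pose to reach, as a shift and turn from the pose commanded when the call began, along the tool's axes at that moment; what a row does not reach only later rows make up. A row lasts 1/8 s, in which the tool goes at most 62.5 mm and 10.7 degrees, less where a joint would pass 70% of its speed; a pose out of reach is approached as far as the arm can. A call with a gripper value outside its range is refused whole. The fingers move at their own pace and stop on an object; the grip force is fixed at half the most. Time passes only in rows, so rows that repeat a pose let the fingers close. It gives the time, the measured TCP pose, the force and the opening at its end, in the units of the state.
- robot.get_obs(): the state, without advancing time (a new reading comes with each control period).
- robot.snapshot(name): name is "scene" or "top" or "wrist"; returns a dict with "color" (384x512x3 uint8, blue, green, red), "fx", "fy", "cx", "cy" (pixels), "world_from_camera" (4x4, takes a point from camera to world coordinates); the wrist camera has in their place "mount" (4x4, takes a point from camera to tool coordinates, whose origin is the TCP and whose axes are the tool frame's). Camera axes: x right, y down, z forward; pixel columns grow to the right and rows downward; lengths in m; the calibration is good to about 2 mm. A picture is of the moment at which its call begins: read the wrist's pose just before it. There is no depth.
- robot.close_job(): hands the job in, once; it reports no verdict.
Trained networks look in the newest picture that a camera, given by its name, has taken for a name from the list of things; names that differ only in an ending like _2 or _b are one class to them, and where a whole thing is asked for, a point or a joint stands for the part that bears it (a point fixed in the world has none). Each returns a list of dicts, best first, with "p" (0 to 1); they miss things now and then, are a little off and sometimes report something else, mostly with a low value. They report only what shows in the picture. A call takes as long as a camera call.
- robot.spot_in(name, camera): "point" ([x, y, z] in m, in world coordinates, good to about 4 mm: the middle of the surface that is visible of it).
- robot.landmark_of(name, camera): "point" ([x, y, z] in m, in world coordinates, good to about 4 mm: a listed point, or the origin of a listed thing).
The state is a dict: "time": time; "joint_positions": joint angles; "qvel": joint speeds; "joint_torque": joint torques, N m; "tool_pos": TCP position; "ee_rot": TCP orientation; "wrist_force": force on the tool from outside, world axes, zero at the start; "wrist_torque": the same for the moment, N m; "width": finger opening in m.
Only numpy, scipy, OpenCV 4.12 (cv2) and the standard library are available. Lean on these libraries where they do the work, as an engineer would, in place of code of your own. Each camera call takes 0.05 s, during which the arm holds its last target.

## Working session

There is one attempt and no reset: what is moved stays moved. The work goes in short steps, Python scripts to look and compute and a shell command to move; the robot and the scene stay as the last step left them, time stands still between calls to the robot, and variables do not carry over. Pictures are saved under pics/ and viewed, and the job is handed in when it is done.

```bash
ls; mkdir -p pics
python3 - <<'E'
from bench import robot
import cv2
print(robot.get_obs())
for c in ["scene","top"]:
    s=robot.snapshot(c); cv2.imwrite(f"pics/{c}0.png",s["color"])
    for n in ["insert","holder","stop","punch","die_ring","oiler"]:
        print(c,n,[(round(d["p"],2),[round(v,4) for v in d["point"]]) for d in robot.landmark_of(n,c)][:2])
    for n in ["pivot","nose","post"]:
        print(c,n,[(round(d["p"],2),[round(v,4) for v in d["point"]]) for d in robot.landmark_of(n,c)][:2])
E
```

```text
pics
{'time': 0.0, 'joint_positions': array([ 1.16190124e+00,  8.79755419e-02,  1.37222779e+00,  4.29686716e-06,
        1.68356790e+00, -1.03151111e-01]), 'qvel': array([ 0.00091703, -0.00131897,  0.00081371, -0.00015625,  0.00131459,
        0.00015367]), 'joint_torque': array([-1.05421772e-03, -3.40187824e+01, -3.02424860e+01,  7.16790953e-02,
        3.29881394e-02, -2.14439738e-04]), 'tool_pos': array([0.1653694 , 0.52399443, 0.20430636]), 'ee_rot': array([-1.57056775,  0.00216657,  1.26505308]), 'wrist_force': array([ 0.77337973, -0.72810174,  0.76886913]), 'wrist_torque': array([-0.02153748,  0.01013486,  0.02788529]), 'width': 0.09412567452145432}
scene insert [(0.82, [0.4904, -0.2937, -0.0043])]
scene holder [(0.72, [0.6098, 0.0656, -0.0025])]
scene stop [(0.7, [0.6715, 0.0803, 0.0119])]
scene punch [(0.75, [0.5409, 0.3444, -0.0045])]
scene die_ring [(0.66, [0.6903, -0.215, -0.0002])]
scene oiler [(0.81, [0.618, -0.37, -0.002])]
scene pivot [(0.7, [0.5849, 0.1604, 0.0158]), (0.53, [0.6267, 0.0748, 0.0208])]
scene nose [(0.66, [0.6284, 0.0753, 0.0175])]
scene post [(0.62, [0.6135, 0.0407, 0.0556])]
top insert [(0.5, [0.4913, -0.287, 0.0002])]
top holder [(0.63, [0.607, 0.069, -0.0003])]
top stop [(0.6, [0.6745, 0.0779, 0.0127])]
top punch [(0.56, [0.5432, 0.3445, 0.005])]
top die_ring [(0.54, [0.684, -0.211, 0.0022])]
top oiler [(0.65, [0.6185, -0.3647, -0.0011])]
top pivot [(0.79, [0.5855, 0.1633, 0.0215])]
top nose [(0.61, [0.6311, 0.0766, 0.0209])]
top post [(0.49, [0.6155, 0.0354, 0.0513])]
```

View pics/top0.png

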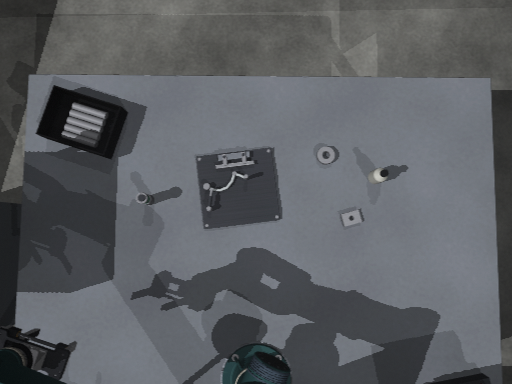

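View pics/scene0.png

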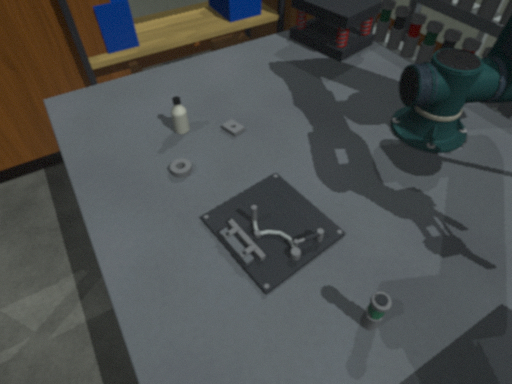

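```bash
cat > h.py <<'E'
from bench import robot
import cv2, numpy as np
from scipy.spatial.transform import Rotation as R
def ray(s,uv,z,T=None):
    T=np.array(s["world_from_camera"]) if T is None else T
    d=T[:3,:3]@np.array([(uv[0]-s["cx"])/s["fx"],(uv[1]-s["cy"])/s["fy"],1.]); o=T[:3,3]
    return o+d*(z-o[2])/d[2]
def proj(s,p,T=None):
    T=np.array(s["world_from_camera"]) if T is None else T
    c=T[:3,:3].T@(np.array(p)-T[:3,3]); return np.array([s["fx"]*c[0]/c[2]+s["cx"],s["fy"]*c[1]/c[2]+s["cy"]])
def toolT(o):
    T=np.eye(4); T[:3,:3]=R.from_euler('xyz',o["ee_rot"]).as_matrix(); T[:3,3]=o["tool_pos"]; return T
def wrist(name=None):
    o=robot.get_obs(); s=robot.snapshot("wrist")
    if name: cv2.imwrite(f"pics/{name}.png",s["color"])
    return s, toolT(o)@np.array(s["mount"])
def shift(target,yaw=None):
    """tool-axis shift in mm to put TCP at target; yaw turn about tool y in deg for tool x heading"""
    o=robot.get_obs(); T=toolT(o); d=T[:3,:3].T@(np.array(target)-T[:3,3])*1000
    print("pos",o["tool_pos"].round(4),"rpy",o["ee_rot"].round(3),"shift",d.round(1))
    if yaw is not None:
        h=np.arctan2(T[1,0],T[0,0]); dy=(yaw-h+np.pi/2)%np.pi-np.pi/2
        print("heading",np.degrees(h).round(2),"ccw turn wanted deg",np.degrees(dy).round(2)," => tool-y turn",-np.degrees(dy).round(2))
E
python3 - <<'E'
from h import *
s=robot.snapshot("top"); im=s["color"]
cv2.imwrite("pics/topz.png",cv2.resize(im[135:240,180:410],None,fx=3.4,fy=3.4,interpolation=cv2.INTER_CUBIC))
g=cv2.cvtColor(im,cv2.COLOR_BGR2GRAY)
print(s["fx"],np.array(s["world_from_camera"]).round(3).tolist())
m=((g<70)*255).astype(np.uint8); m[:, :188]=0;m[:,290:]=0;m[:140]=0;m[236:]=0
m=cv2.morphologyEx(m,cv2.MORPH_CLOSE,np.ones((9,9)))
cs,_=cv2.findContours(m,cv2.RETR_EXTERNAL,cv2.CHAIN_APPROX_NONE); c=max(cs,key=cv2.contourArea)
r=cv2.minAreaRect(c); P=[ray(s,b,0.012) for b in cv2.boxPoints(r)]
print(r,np.array(P).round(4).tolist())
print([np.linalg.norm(P[i]-P[i-1]).round(4) for i in range(4)],[np.degrees(np.arctan2(*(P[i]-P[i-1])[1::-1])).round(2) for i in range(4)], np.mean(P,0))
# insert
b=g[195:240,325:375]; print(np.median(b), b.max())
m=np.zeros_like(g); m[195:240,325:375]=((b>np.median(b)+25)*255)
m=cv2.morphologyEx(m,cv2.MORPH_CLOSE,np.ones((9,9)))
cs,_=cv2.findContours(m,cv2.RETR_EXTERNAL,cv2.CHAIN_APPROX_NONE); c=max(cs,key=cv2.contourArea)
r=cv2.minAreaRect(c); P=[ray(s,b,0.014) for b in cv2.boxPoints(r)]
print(r,[np.linalg.norm(P[i]-P[i-1]).round(4) for i in range(4)],[np.degrees(np.arctan2(*(P[i]-P[i-1])[1::-1])).round(2) for i in range(4)], np.mean(P,0))
E
```

```text
422.5134271154549 [[0.01, -0.996, 0.083, 0.456], [-1.0, -0.01, 0.005, 0.011], [-0.004, -0.083, -0.997, 1.332], [0.0, 0.0, 0.0, 1.0]]
((238.3035125732422, 187.74957275390625), (73.15013122558594, 77.97322082519531), 83.21102905273438) [[0.6797, 0.1976, 0.012], [0.7115, -0.0467, 0.012], [0.4825, -0.0751, 0.012], [0.4514, 0.1658, 0.012]]
[np.float64(0.2305), np.float64(0.2464), np.float64(0.2308), np.float64(0.2429)] [np.float64(7.94), np.float64(-82.58), np.float64(-172.93), np.float64(97.36)] [0.58128217 0.06038765 0.012     ]
119.0 149
((351.2547302246094, 217.64149475097656), (11.813007354736328, 16.071182250976562), 74.05460357666016) [np.float64(0.0365), np.float64(0.0503), np.float64(0.0365), np.float64(0.0502)] [np.float64(15.6), np.float64(-73.54), np.float64(-164.58), np.float64(106.43)] [ 0.49039265 -0.29243424  0.014     ]
```

View pics/topz.png

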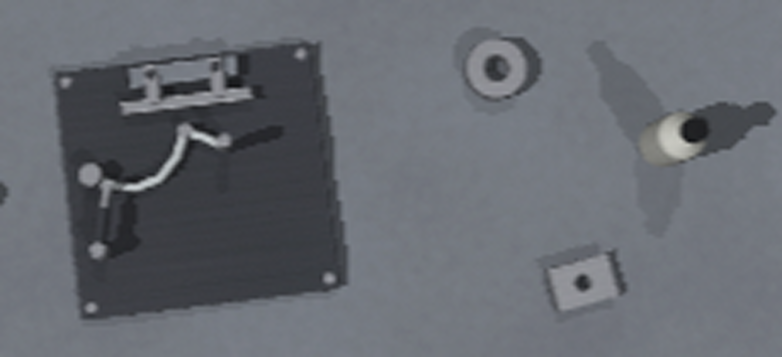

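Run:
```python
from h import *
s=robot.snapshot("wrist");print(np.array(s["mount"]).round(3).tolist(),s["fx"])
shift([0.59,0.04,0.20],np.radians(-16))
```

```text
[[1.0, 0.0, 0.0, 0.0], [-0.0, -0.282, 0.959, -0.179], [0.0, -0.959, -0.282, 0.083], [0.0, 0.0, 0.0, 1.0]] 295.95003321455584
pos [0.1656 0.5245 0.2055] rpy [-1.571 -0.     1.265] shift [-334.3    5.5 -550.6]
heading 72.48 ccw turn wanted deg -88.48  => tool-y turn 88.48
```

```bash
python3 -m creep '[[-30,2,-50,0,10,0,100],[-61,2,-100,0,20,0,140],[-91,2,-150,0,30,0,140],[-121,2,-200,0,40,0,140],[-152,2,-250,0,50,0,140]]'
python3 - <<'E'
from h import *
shift([0.59,0.04,0.20],np.radians(-16))
E
```

```text
time: 1.72
tool_pos: [0.3592, 0.3028, 0.2037]
ee_rot: [-1.571, -0.001, 0.387]
wrist_force: [-0.3, -0.7, 0.2]
width: 0.0474
pos [0.3592 0.3028 0.2037] rpy [-1.571e+00 -1.000e-03  3.870e-01] shift [ 114.5    3.8 -330.5]
heading 22.17 ccw turn wanted deg -38.17  => tool-y turn 38.17
```

```bash
python3 -m creep '[[20,2,-58,0,9,0,140],[40,2,-116,0,18,0,140],[60,2,-173,0,27,0,140],[80,2,-230,0,36,0,140],[98,2,-285,0,38,0,140]]'
python3 -m creep '[[5,0,-20,0,0,0,140],[10,0,-32,0,0,0,140],[10,0,-32,0,0,0,140]]'
python3 - <<'E'
from h import *
s,T=wrist("w1")
for n in ["pivot","nose","post","stop","holder"]:
    print(n,[(round(d["p"],2),[round(v,4) for v in d["point"]]) for d in robot.landmark_of(n,"wrist")][:2])
shift([0.614,0.038,0.10],np.radians(-16))
E
```

```text
time: 2.35
tool_pos: [0.559, 0.0767, 0.2016]
ee_rot: [-1.57, -0.0, -0.273]
wrist_force: [1.2, 0.3, 0.1]
width: 0.0424
time: 2.72
tool_pos: [0.5583, 0.0451, 0.2018]
ee_rot: [-1.57, -0.0, -0.271]
wrist_force: [0.3, 0.2, 0.7]
width: 0.0423
pivot [(0.59, [0.5841, 0.1597, 0.0204])]
nose [(0.75, [0.6249, 0.0664, 0.0159])]
post [(0.93, [0.6159, 0.0383, 0.0489])]
stop [(0.81, [0.6737, 0.0758, 0.012])]
holder [(0.86, [0.6051, 0.065, -0.0041])]
pos [0.5585 0.0459 0.2018] rpy [-1.57  -0.    -0.269] shift [ 55.5 101.8   7.1]
heading -15.43 ccw turn wanted deg -0.57  => tool-y turn 0.57
```

View pics/w1.png

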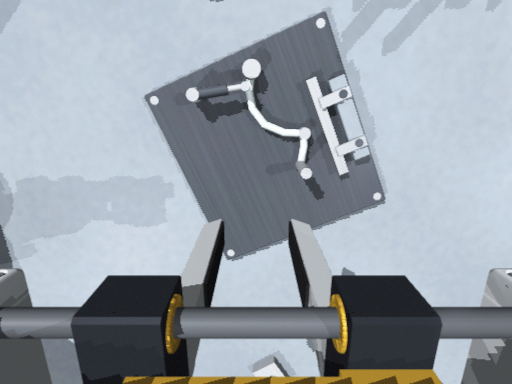

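Run:
```python
from h import *
s,T=wrist()
for uv,z in [((306,173),.066),((251,68),.045),((192,94),.045),((307,81),.026),((340,175),.026),((320,22),.012),((154,100),.012),((377,197),.012),((230,253),.012)]: print(uv,z,ray(s,uv,z,T).round(4))
cv2.imwrite("pics/w1z.png",cv2.resize(s["color"][5:265,140:400],None,fx=2.3,fy=2.3,interpolation=cv2.INTER_CUBIC))
```

```text
(306, 173) 0.066 [0.6128 0.0394 0.066 ]
(251, 68) 0.045 [0.584  0.1602 0.045 ]
(192, 94) 0.045 [0.5154 0.1519 0.045 ]
(307, 81) 0.026 [0.6414 0.1322 0.026 ]
(340, 175) 0.026 [0.6567 0.0148 0.026 ]
(320, 22) 0.012 [0.6713 0.189  0.012 ]
(154, 100) 0.012 [0.4631 0.1601 0.012 ]
(377, 197) 0.012 [ 0.7009 -0.0316  0.012 ]
(230, 253) 0.012 [ 0.4917 -0.0587  0.012 ]
```

View pics/w1z.png

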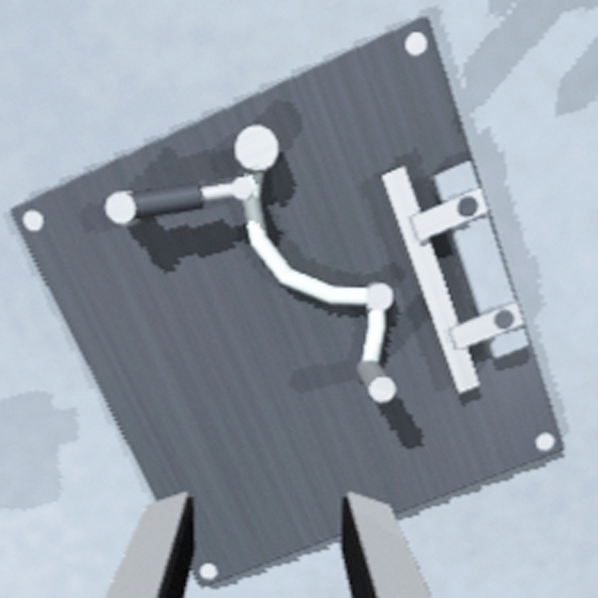

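```bash
python3 -m creep '[[45,20,6,0,0,0,140],[55,60,7,0,0,0,140],[55,100,7,0,0,0,140],[55,100,7,0,0,0,140]]'
python3 - <<'E'
from h import *
s,T=wrist("w2")
for n in ["nose","post"]:
    print(n,[(round(d["p"],2),[round(v,4) for v in d["point"]]) for d in robot.landmark_of(n,"wrist")][:2])
shift([0.614,0.039,0.034],np.radians(-16))
E
```

```text
time: 3.58
tool_pos: [0.6108, 0.0374, 0.0969]
ee_rot: [-1.573, 0.009, -0.27]
wrist_force: [-0.8, 0.4, 0.2]
width: 0.0426
nose [(0.87, [0.6237, 0.0701, 0.0197])]
post [(0.72, [0.6151, 0.0388, 0.0513])]
pos [0.6148 0.0372 0.1038] rpy [-1.57  -0.003 -0.271] shift [-1.5 69.8  1.5]
heading -15.5 ccw turn wanted deg -0.5  => tool-y turn 0.5
```

View pics/w2.png

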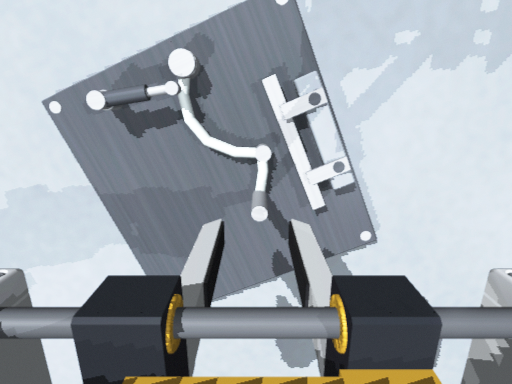

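```bash
python3 -m creep '[[-1,35,2,0,0,0,140],[-1,60,2,0,0,0,140],[-1,70,2,0,0,0,140],[-1,70,2,0,0,0,230],[-1,70,2,0,0,0,230]]'
python3 -m creep '[[0,0,0,0,0,0,255],[0,0,0,0,0,0,255]]'
python3 - <<'E'
from h import *
import numpy as np
o=robot.get_obs(); p=np.array([.5842,.1605]); t=o["tool_pos"][:2]; r=t-p
print(np.linalg.norm(r),np.degrees(np.arctan2(r[1],r[0])))
T=toolT(o)
v=np.array([r[0],r[1]])
for a in np.arange(0.15,1.12,0.1):
    c,sn=np.cos(a),-np.sin(a); q=p+np.array([c*v[0]-sn*v[1],sn*v[0]+c*v[1]])
    d=T[:3,:3].T@np.r_[q-t,0]*1000; print(round(a,2),q.round(3),d.round(0))
E
```

```text
time: 4.35
tool_pos: [0.6147, 0.0391, 0.0337]
ee_rot: [-1.57, -0.004, -0.271]
wrist_force: [0.5, 0.6, -0.2]
width: 0.026
time: 4.6
tool_pos: [0.6137, 0.0392, 0.0329]
ee_rot: [-1.57, -0.001, -0.271]
wrist_force: [-0.6, -1.1, 3.8]
width: 0.0123
0.12481262481255877 -76.31431379822178
0.15 [0.595 0.036] [-17.  -0.  -8.]
0.25 [0.583 0.036] [-29.  -0. -12.]
0.35 [0.57  0.036] [-41.  -0. -14.]
0.45 [0.558 0.038] [-53.  -0. -16.]
0.55 [0.546 0.042] [-66.  -0. -16.]
0.65 [0.534 0.046] [-78.  -0. -15.]
0.75 [0.523 0.052] [-91.  -0. -12.]
0.85 [0.513 0.058] [-103.   -0.   -9.]
0.95 [0.503 0.066] [-114.   -0.   -4.]
1.05 [0.494 0.075] [-125.   -0.    2.]
```

```bash
python3 -m creep '[[-8,0,-4,0,0,0,255],[-17,0,-8,0,0,0,255],[-29,0,-12,0,0,0,255],[-41,0,-14,0,0,0,255],[-53,0,-16,0,0,0,255]]'
python3 - <<'E'
from h import *
import numpy as np
o=robot.get_obs(); p=np.array([.5842,.1605]); t=o["tool_pos"][:2]; r=t-p
print(np.linalg.norm(r),o["wrist_force"],o["width"], np.degrees(np.arctan2(r[1],r[0])))
E
```

```text
time: 5.22
tool_pos: [0.5607, 0.0359, 0.0328]
ee_rot: [-1.572, -0.008, -0.272]
wrist_force: [5.1, -4.1, 0.6]
width: 0.0127
0.1268180046441581 [ 5.06449972 -4.14884213  0.57317548] 0.012746773159195231 -100.68089328712172
```

```bash
python3 -m creep '[[-13,0,0,0,0,0,255],[-25,0,1,0,0,0,255],[-38,0,4,0,0,0,255],[-50,0,7,0,0,0,255],[-61,0,12,0,0,0,255]]'
python3 - <<'E'
from h import *
import numpy as np
o=robot.get_obs(); p=np.array([.5842,.1605]); t=o["tool_pos"][:2]; r=t-p
print(np.linalg.norm(r),o["wrist_force"],o["width"], np.degrees(np.arctan2(r[1],r[0])), "want -136.5")
E
```

```text
time: 5.85
tool_pos: [0.5018, 0.0628, 0.0327]
ee_rot: [-1.576, -0.002, -0.272]
wrist_force: [-2.7, -5.8, 5.6]
width: 0.0121
0.1278188757158793 [-2.71096802 -5.78349498  5.55994685] 0.012140271724713204 -130.125977835263 want -136.5
```

```bash
python3 -m creep '[[-8,0,5,0,0,0,255],[-8,0,5,0,0,0,255],[-8,0,5,0,0,0,140],[-8,0,5,0,0,0,140],[-8,-40,5,0,0,0,140]]'
python3 -m creep '[[0,-60,0,0,0,0,140],[0,-110,0,0,0,0,60],[0,-125,0,0,0,0,30]]'
python3 - <<'E'
from h import *
s=robot.snapshot("top"); cv2.imwrite("pics/top1.png",cv2.resize(s["color"][120:250,170:390],None,fx=3.5,fy=3.5))
for n in ["nose","post","insert"]:
    print(n,[(round(d["p"],2),[round(v,4) for v in d["point"]]) for d in robot.landmark_of(n,"top")][:2])
shift([0.47,-0.31,0.17],np.radians(-74))
E
```

```text
time: 6.48
tool_pos: [0.4931, 0.0726, 0.0681]
ee_rot: [-1.573, 0.008, -0.271]
wrist_force: [0.6, 0.1, 1.1]
width: 0.039
time: 6.85
tool_pos: [0.498, 0.0728, 0.2004]
ee_rot: [-1.568, -0.007, -0.271]
wrist_force: [0.2, 0.2, 0.8]
width: 0.0587
nose []
post []
insert [(0.79, [0.4922, -0.2904, -0.0011])]
pos [0.4952 0.0727 0.1943] rpy [-1.572  0.003 -0.271] shift [  78.2   24.4 -375.5]
heading -15.52 ccw turn wanted deg -58.48  => tool-y turn 58.48
```

View pics/top1.png

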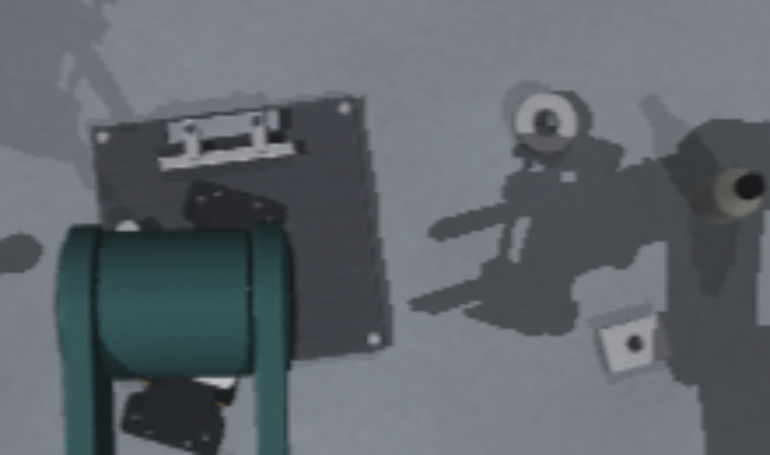

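Run:
```python
from h import *
s,T=wrist("w3")
for n in ["nose","post"]:
    for d in robot.landmark_of(n,"wrist")[:2]:
        q=np.array(d["point"]); r=q[:2]-[.5842,.1605]; print(n,round(d["p"],2),q.round(4),np.linalg.norm(r).round(3),np.degrees(np.arctan2(r[1],r[0])).round(1))
```

```text
nose 0.65 [0.5305 0.0756 0.019 ] 0.1 -122.3
```

View pics/w3.png

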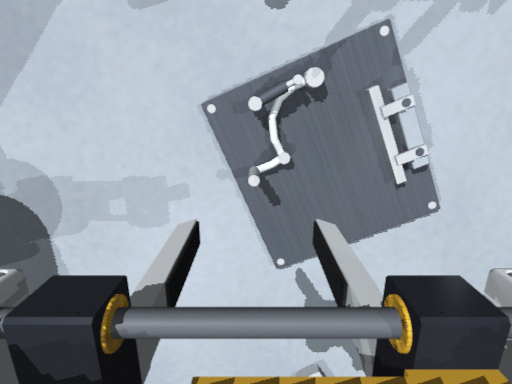

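```bash
python3 -m creep '[[15,3,-60,0,10,0,20],[30,6,-120,0,20,0,20],[43,10,-180,0,30,0,0],[53,14,-240,0,40,0,0],[63,18,-300,0,50,0,0]]'
python3 -m creep '[[-40,5,-50,0,8,0,0],[-58,5,-65,0,9,0,0],[-58,5,-65,0,9,0,0]]'
python3 - <<'E'
from h import *
s,T=wrist("w4")
for n in ["insert"]:
    for d in robot.landmark_of(n,"wrist")[:2]: print(n,round(d["p"],2),d["point"])
shift([0.4905,-0.292,0.12],np.radians(-74))
E
```

```text
time: 7.82
tool_pos: [0.4754, -0.2347, 0.1766]
ee_rot: [-1.572, 0.002, -1.149]
wrist_force: [0.3, -0.3, 0.6]
width: 0.0939
time: 8.2
tool_pos: [0.3918, -0.2069, 0.172]
ee_rot: [-1.572, 0.002, -1.302]
wrist_force: [0.0, 0.1, -1.2]
width: 0.0938
insert 0.74 [0.4891, -0.2953, 0.0047]
pos [ 0.3936 -0.2074  0.173 ] rpy [-1.571  0.    -1.3  ] shift [107.4  53.   70.8]
heading -74.5 ccw turn wanted deg 0.5  => tool-y turn -0.5
```

View pics/w4.png

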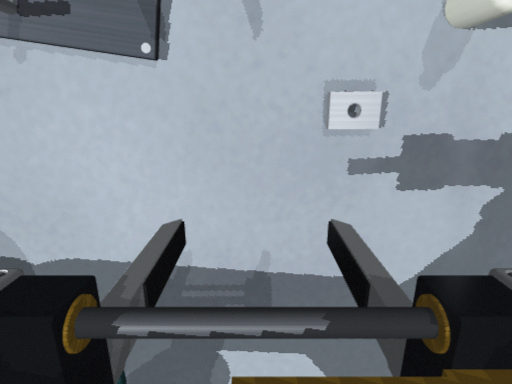

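```bash
cat >> h.py <<'E'
def insert_pose(s,T,box,z=0.014,k=25):
    g=cv2.cvtColor(s["color"],cv2.COLOR_BGR2GRAY); u0,v0,u1,v1=box
    cv2.imwrite("pics/tmp.png",cv2.resize(g[v0:v1,u0:u1],None,fx=5,fy=5))
    m=np.zeros_like(g); b=g[v0:v1,u0:u1]; m[v0:v1,u0:u1]=(b>np.median(b)+k)*255
    cs,_=cv2.findContours(m,cv2.RETR_EXTERNAL,cv2.CHAIN_APPROX_NONE); c=max(cs,key=cv2.contourArea)
    W=np.array([ray(s,q[0],z,T)[:2]*1000 for q in c],np.float32)
    r=cv2.minAreaRect(W); P=cv2.boxPoints(r)
    print(np.median(b),b.max(),cv2.boundingRect(c),"centre",np.round(r[0],1),"size",np.round(r[1],1),"ang",[np.degrees(np.arctan2(*(P[i]-P[i-1])[::-1])).round(2) for i in range(2)],[np.linalg.norm(P[i]-P[i-1]).round(1) for i in range(2)])
E
python3 - <<'E'
from h import *
s,T=wrist()
insert_pose(s,T,(310,75,395,145))
for uv in [(329,92),(381,92),(379,129),(330,129),(354,110)]: print(ray(s,uv,0.014,T).round(4))
E
```

```text
173.0 217 (328, 93, 52, 37) centre [ 491.2 -290.8] size [38.5 54.1] ang [np.float32(-164.4), np.float32(-74.4)] [np.float32(38.5), np.float32(54.1)]
[ 0.5034 -0.2586  0.014 ]
[ 0.5185 -0.313   0.014 ]
[ 0.4811 -0.326   0.014 ]
[ 0.4663 -0.2729  0.014 ]
[ 0.4929 -0.2915  0.014 ]
```

View pics/tmp.png

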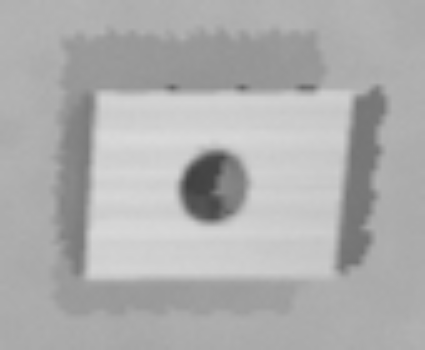

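```bash
python3 -m creep '[[50,10,34,0,0,0,0],[90,40,60,0,0,0,0],[106,90,71,0,0,0,0],[106,120,71,0,0,0,0],[106,120,71,0,0,0,0]]'
python3 - <<'E'
from h import *
s,T=wrist("w5")
for d in robot.landmark_of("insert","wrist")[:2]: print(round(d["p"],2),d["point"])
print(proj(s,[0.491,-0.291,0.014],T))
shift([0.491,-0.291,0.004],np.radians(-74.4))
E
```

```text
time: 8.98
tool_pos: [0.4888, -0.2891, 0.0496]
ee_rot: [-1.575, 0.006, -1.3]
wrist_force: [-0.0, -0.4, 0.4]
width: 0.0941
0.72 [0.4886, -0.291, 0.0012]
[260.00496806 210.31563561]
pos [ 0.4909 -0.2907  0.0542] rpy [-1.57e+00 -1.00e-03 -1.30e+00] shift [ 0.2 50.2 -0.1]
heading -74.48 ccw turn wanted deg 0.08  => tool-y turn -0.08
```

View pics/w5.png

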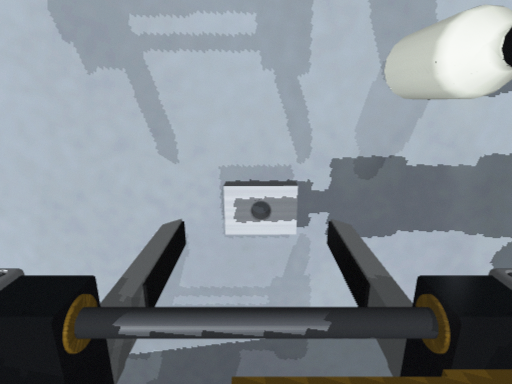

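```bash
python3 -m creep '[[1,25,0,0,0,0,0],[1,45,0,0,0,0,0],[1,49,0,0,0,0,0],[1,49,0,0,0,0,60],[1,49,0,0,0,0,90]]'
python3 -m creep '[[0,0,0,0,0,0,110],[0,0,0,0,0,0,130],[0,0,0,0,0,0,200],[0,0,0,0,0,0,200]]'
python3 - <<'E'
from h import *
s,T=wrist("w6");o=robot.get_obs();print(o["width"],o["tool_pos"],o["wrist_force"])
shift([0.491,-0.291,0.10])
E
```

```text
time: 9.7
tool_pos: [0.4913, -0.2922, 0.0063]
ee_rot: [-1.569, -0.003, -1.3]
wrist_force: [-0.6, -0.1, 0.0]
width: 0.0774
time: 10.2
tool_pos: [0.4904, -0.2917, 0.0049]
ee_rot: [-1.57, -0.001, -1.301]
wrist_force: [-0.6, -0.1, 2.1]
width: 0.0552
0.0555871383196851 [ 0.49041359 -0.29171812  0.00487637] [-0.2205878   0.08967704  2.98596061]
pos [ 0.4904 -0.2917  0.0049] rpy [-1.570e+00 -1.000e-03 -1.301e+00] shift [ -0.5 -95.1   0.8]
```

View pics/w6.png

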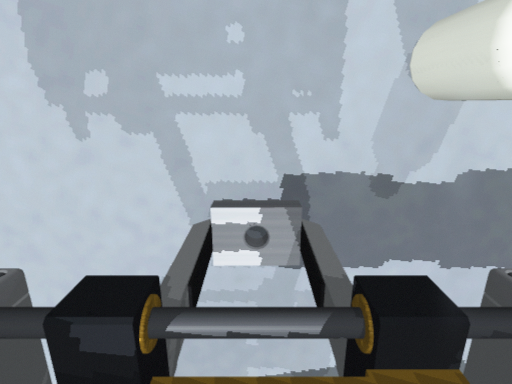

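```bash
python3 - <<'E'
from h import *
o=robot.get_obs();s,T=wrist()
h=ray(s,(256.5,237),0.014,T); Tt=toolT(o)
print("hole",h, "in tool mm",(Tt[:3,:3].T@(h-Tt[:3,3])*1000).round(1))
for uv in [(212,207),(300,207),(300,265),(212,265)]: 
    print((Tt[:3,:3].T@(ray(s,uv,0.014,T)-Tt[:3,3])*1000).round(1))
E
python3 -m creep '[[0,-30,0,0,0,0,200],[0,-80,0,0,0,0,200],[0,-120,0,0,0,0,200],[0,-120,0,0,0,0,200]]'
python3 - <<'E'
from h import *
u=np.array([np.cos(np.radians(7.5)),np.sin(np.radians(7.5)),0])
t=np.array([0.649,0.0735,0.125])-u*0.045
print(t,robot.get_obs()["width"])
shift(t,np.radians(-82.5))
E
```

```text
hole [ 0.49107323 -0.29144525  0.014     ] in tool mm [-0.1 -9.1  0.7]
[-27.2  -9.1  20.7]
[26.4 -9.1 20.8]
[ 28.1  -9.1 -19.1]
[-28.9  -9.1 -19.2]
time: 10.8
tool_pos: [0.4921, -0.2928, 0.128]
ee_rot: [-1.566, -0.006, -1.301]
wrist_force: [0.2, -0.8, -1.4]
width: 0.0555
[0.60438498 0.06762632 0.125     ] 0.055508777003414674
pos [ 0.4921 -0.2928  0.128 ] rpy [-1.566 -0.006 -1.301] shift [-317.4    2.2  204.4]
heading -74.52 ccw turn wanted deg -7.98  => tool-y turn 7.98
```

```bash
python3 -m creep '[[-40,0,25,0,1,0,200],[-95,0,60,0,3,0,200],[-150,0,95,0,5,0,200],[-205,0,130,0,7,0,200],[-260,0,167,0,8,0,200]]'
python3 -m creep '[[-38,0,28,0,0,0,200],[-52,0,42,0,0,0,200],[-52,0,42,0,0,0,200],[-52,0,42,0,0,0,200]]'
python3 - <<'E'
from h import *
u=np.array([np.cos(np.radians(7.5)),np.sin(np.radians(7.5)),0])
t=np.array([0.649,0.0735,0.125])-u*0.045
s,T=wrist("w7")
shift(t,np.radians(-82.5))
cv2.imwrite("pics/w7z.png",cv2.resize(s["color"][80:280,160:420],None,fx=3,fy=3,interpolation=cv2.INTER_CUBIC))
E
```

```text
time: 11.42
tool_pos: [0.5767, -0.0055, 0.121]
ee_rot: [-1.576, 0.001, -1.441]
wrist_force: [0.2, -0.5, -2.2]
width: 0.0556
time: 11.92
tool_pos: [0.612, 0.0478, 0.1234]
ee_rot: [-1.573, -0.0, -1.442]
wrist_force: [-0.3, 0.5, -1.3]
width: 0.0553
pos [0.6122 0.0476 0.1239] rpy [-1.572 -0.    -1.442] shift [-20.8  -1.1  -5.2]
heading -82.64 ccw turn wanted deg 0.14  => tool-y turn -0.14
```

View pics/w7z.png

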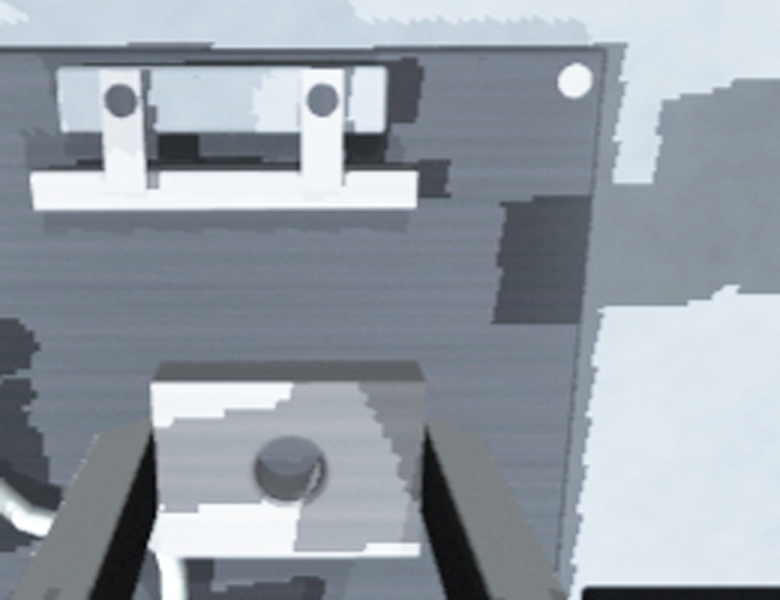

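View pics/w7.png

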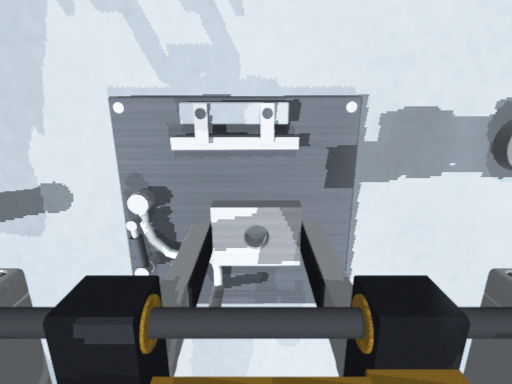

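Run:
```python
from h import *
s,T=wrist()
a=ray(s,(160+33/3,80+210/3),0.026,T);b=ray(s,(160+418/3,80+209/3),0.026,T)
print(a,b,(a+b)/2,np.degrees(np.arctan2(*(a-b)[1::-1])))
u=np.array([np.cos(np.radians(7.5)),np.sin(np.radians(7.5)),0])
m=(a+b)/2
m=np.array([*(m[:2]*.5+np.array([.649,.0735])*.5),0.020])
t=m-u*(0.020+0.015+0.0007); print(m,t)
shift(t,np.radians(-82.5))
```

```text
[0.63998788 0.13206696 0.026     ] [0.65576164 0.0126487  0.026     ] [0.64787476 0.07235783 0.026     ] 97.52454523567653
[0.64843738 0.07292891 0.02      ] [0.6130428  0.06826913 0.02      ]
pos [0.6124 0.0477 0.1242] rpy [-1.572 -0.    -1.443] shift [-20.4 104.2   3.4]
heading -82.65 ccw turn wanted deg 0.15  => tool-y turn -0.15
```

```bash
python3 -m creep '[[-20,10,2,0,0,0,200],[-20,50,3,0,0,0,200],[-20,90,3,0,0,0,200],[-20,104,3,0,0,0,200],[-20,104,3,0,0,0,200]]'
python3 -m creep '[[0,1,0,0,0,0,200],[0,1,0,0,0,0,200]]'
python3 - <<'E'
from h import *
s,T=wrist("w8")
shift([.613,.0683,.017],np.radians(-82.5)); print(robot.get_obs()["wrist_force"])
E
```

```text
time: 12.65
tool_pos: [0.6129, 0.07, 0.0201]
ee_rot: [-1.572, 0.0, -1.44]
wrist_force: [0.1, -0.8, -0.5]
width: 0.0555
time: 12.9
tool_pos: [0.6143, 0.0697, 0.0209]
ee_rot: [-1.568, -0.0, -1.44]
wrist_force: [0.7, -0.3, -1.4]
width: 0.0557
pos [0.6141 0.0696 0.0207] rpy [-1.569 -0.    -1.44 ] shift [ 1.2  3.7 -1.3]
heading -82.53 ccw turn wanted deg 0.03  => tool-y turn -0.03
[-1.44976087  0.07888454 -1.91875116]
```

View pics/w8.png

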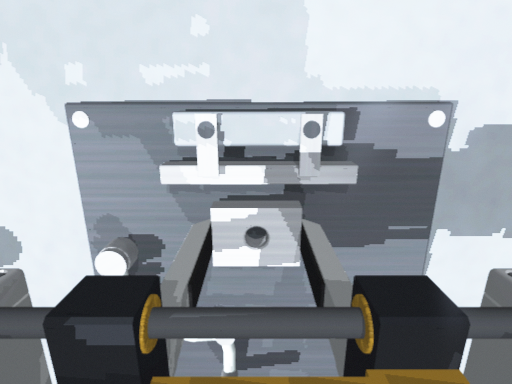

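```bash
for i in 1 ; do python3 -m creep '[[0.5,1,0,0,0,0,200],[1,2,0,0,0,0,200],[1,2,0,0,0,0,200]]'; done; python3 -m creep '[[0,1,0,0,0,0,200],[0,1,0,0,0,0,200]]'
```

```text
time: 13.32
tool_pos: [0.6133, 0.0686, 0.0173]
ee_rot: [-1.571, 0.0, -1.44]
wrist_force: [-0.1, 0.2, -1.5]
width: 0.0554
time: 13.58
tool_pos: [0.6135, 0.0686, 0.0166]
ee_rot: [-1.571, 0.0, -1.44]
wrist_force: [-0.8, 0.7, -0.5]
width: 0.0555
```

```bash
python3 -m creep '[[0,0.5,0,0,0,0,200],[0,0.5,0,0,0,0,200]]';python3 -m creep '[[0,0.5,0,0,0,0,200],[0,0.5,0,0,0,0,200]]'
```

```text
time: 13.82
tool_pos: [0.6135, 0.0686, 0.0165]
ee_rot: [-1.57, -0.0, -1.44]
wrist_force: [-0.9, -0.6, 2.8]
width: 0.0559
time: 14.08
tool_pos: [0.6135, 0.0686, 0.0165]
ee_rot: [-1.57, -0.0, -1.44]
wrist_force: [-2.4, -0.5, 4.3]
width: 0.0558
```

```bash
python3 -m creep '[[0,-0.5,2,0,0,0,200],[0,-0.5,5,0,0,0,200],[0,-0.5,8,0,0,0,200],[0,-0.5,10,0,0,0,200],[0,-0.5,10,0,0,0,200]]';python3 -m creep '[[0,0,0.5,0,0,0,200],[0,0,1,0,0,0,200],[0,0,1,0,0,0,200]]'
python3 - <<'E'
from h import *
s,T=wrist("w9")
cv2.imwrite("pics/w9z.png",cv2.resize(s["color"][120:280,140:380],None,fx=3,fy=3,interpolation=cv2.INTER_CUBIC))
shift([.6484,.0729,.017])
E
```

```text
time: 14.7
tool_pos: [0.6227, 0.0699, 0.0165]
ee_rot: [-1.572, 0.0, -1.44]
wrist_force: [-4.9, -1.1, 5.5]
width: 0.0553
time: 15.08
tool_pos: [0.6234, 0.07, 0.0165]
ee_rot: [-1.573, 0.0, -1.44]
wrist_force: [-4.9, -0.5, 6.1]
width: 0.0551
pos [0.6234 0.07   0.0165] rpy [-1.573  0.    -1.44 ] shift [ 0.4 -0.5 25.2]
```

View pics/w9z.png

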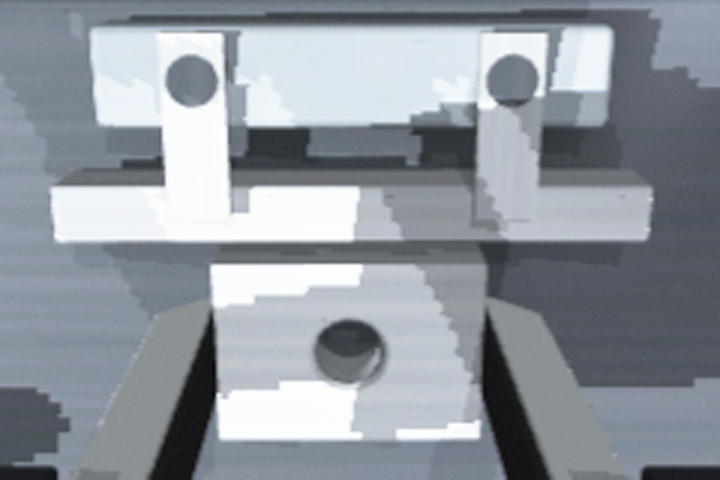

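```bash
python3 -m creep '[[0,-0.5,1,0,0,0,200],[0,-0.7,2,0,0,0,200],[0,-0.7,2,0,0,0,200]]';python3 -m creep '[[0,0,1,0,0,0,200],[0,0,1,0,0,0,200]]'
```

```text
time: 15.5
tool_pos: [0.6263, 0.0703, 0.0166]
ee_rot: [-1.571, 0.0, -1.44]
wrist_force: [-4.0, -0.8, 3.8]
width: 0.0554
time: 15.75
tool_pos: [0.6274, 0.0705, 0.0165]
ee_rot: [-1.571, 0.0, -1.44]
wrist_force: [-2.3, -0.6, 2.8]
width: 0.0554
```

```bash
python3 -m creep '[[0,0,0.5,0,0,0,200],[0,0,0.5,0,0,0,200]]';python3 -m creep '[[0,0,0.5,0,0,0,200],[0,0,0.5,0,0,0,200]]'
```

```text
time: 16.0
tool_pos: [0.6279, 0.0706, 0.0165]
ee_rot: [-1.571, 0.0, -1.44]
wrist_force: [-3.0, -0.4, 1.8]
width: 0.0558
time: 16.25
tool_pos: [0.628, 0.0706, 0.0165]
ee_rot: [-1.572, 0.0, -1.44]
wrist_force: [-3.0, -0.1, 1.9]
width: 0.0553
```

```bash
python3 -m creep '[[0,0,0.5,0,0,0,200],[0,0,0.5,0,0,0,200]]';python3 -m creep '[[0,0,0.5,0,0,0,200],[0,0,0.5,0,0,0,200]]'
python3 - <<'E'
from h import *
s,T=wrist("w10")
cv2.imwrite("pics/w10z.png",cv2.resize(s["color"][120:280,140:380],None,fx=3,fy=3,interpolation=cv2.INTER_CUBIC))
E
```

```text
time: 16.5
tool_pos: [0.628, 0.0706, 0.0165]
ee_rot: [-1.573, 0.0, -1.44]
wrist_force: [-3.9, -0.7, 3.5]
width: 0.0558
time: 16.75
tool_pos: [0.628, 0.0706, 0.0166]
ee_rot: [-1.574, 0.0, -1.44]
wrist_force: [-6.0, -1.1, 4.0]
width: 0.0558
```

View pics/w10z.png

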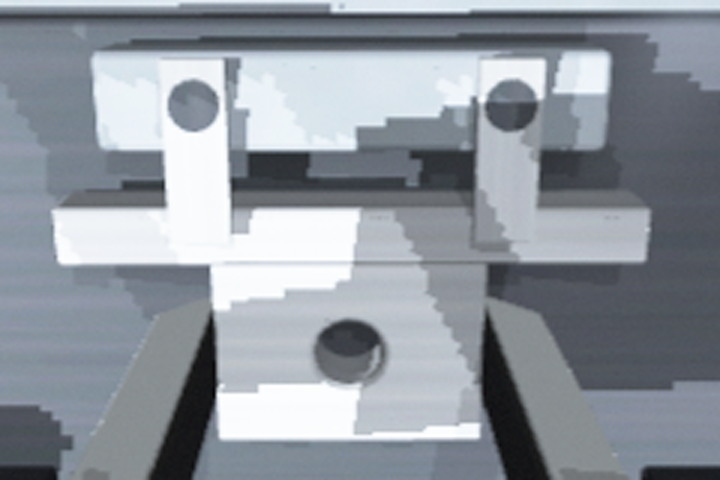

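```bash
python3 -m creep '[[0,0,0.5,0,0,0,200],[0,0,0.5,0,0,0,200],[0,0,0.5,0,0,0,200]]'
```

```text
time: 17.18
tool_pos: [0.628, 0.0706, 0.0165]
ee_rot: [-1.575, 0.0, -1.44]
wrist_force: [-6.9, -0.9, 4.0]
width: 0.0554
```

```bash
python3 -m creep '[[0,0,0.7,0,0,0,200],[0,0,0.7,0,0,0,200],[0,0,0.7,0,0,0,200]]'; python3 -m creep '[[0,0,0,0,0,0,70],[0,0,0,0,0,0,70],[0,0,0,0,0,0,60],[0,-10,0,0,0,0,60],[0,-40,0,0,0,0,60]]'
python3 - <<'E'
from h import *
s,T=wrist("w11")
E
```

```text
time: 17.55
tool_pos: [0.628, 0.0706, 0.0165]
ee_rot: [-1.577, 0.0, -1.44]
wrist_force: [-8.8, -1.7, 5.9]
width: 0.0556
time: 18.18
tool_pos: [0.6292, 0.0709, 0.0554]
ee_rot: [-1.575, 0.001, -1.44]
wrist_force: [0.1, 0.3, -0.9]
width: 0.0721
```

View pics/w11.png

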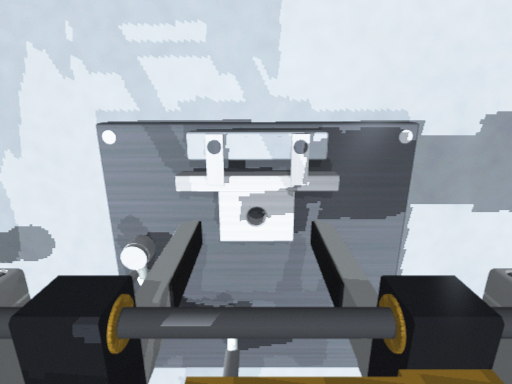

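Run:
```python
from h import *
shift([0.494,0.060,0.15],np.radians(-16))
```

```text
pos [0.633  0.071  0.0621] rpy [-1.564e+00 -1.000e-03 -1.440e+00] shift [  -7.1  -88.9 -138.6]
heading -82.52 ccw turn wanted deg 66.52  => tool-y turn -66.52
```

```bash
python3 -m creep '[[0,-45,-5,0,0,0,140],[0,-85,-30,0,-10,0,140],[-2,-88,-65,0,-20,0,140],[-4,-88,-100,0,-30,0,140],[-6,-88,-135,0,-40,0,140]]'
python3 -m creep '[[0,0,0,0,-10,0,140],[0,0,0,0,-20,0,140],[0,0,0,0,-26,0,140],[0,0,0,0,-26,0,140]]'
python3 - <<'E'
from h import *
s,T=wrist("w12")
for n in ["nose","post"]:
    for d in robot.landmark_of(n,"wrist")[:2]: print(n,round(d["p"],2),np.round(d["point"],4))
print(proj(s,[.494,.075,.066],T))
shift([0.494,0.0755,0.034],np.radians(-16))
E
```

```text
time: 18.85
tool_pos: [0.4953, 0.0592, 0.1454]
ee_rot: [-1.569, -0.002, -0.736]
wrist_force: [-1.1, -0.2, 0.9]
width: 0.0427
time: 19.35
tool_pos: [0.4961, 0.0593, 0.1451]
ee_rot: [-1.57, -0.001, -0.29]
wrist_force: [0.9, 0.7, 1.0]
width: 0.0426
nose 0.93 [0.5302 0.074  0.0181]
nose 0.5 [0.6726 0.0771 0.0092]
post 0.8 [0.4919 0.0722 0.0514]
[249.21816803 180.65441959]
pos [0.496  0.0593 0.1449] rpy [-1.571e+00 -1.000e-03 -2.900e-01] shift [ -6.6 110.9  15. ]
heading -16.6 ccw turn wanted deg 0.6  => tool-y turn -0.6
```

View pics/w12.png

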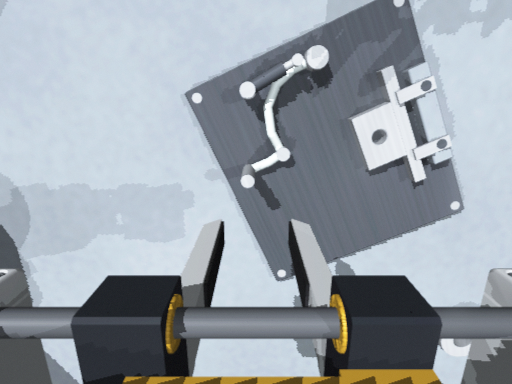

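```bash
python3 -m creep '[[-7,10,14,0,0,0,140],[-7,50,14,0,0,0,140],[-7,90,14,0,0,0,140],[-7,111,14,0,0,0,140],[-7,111,14,0,0,0,140]]'
python3 -m creep '[[0,0,0,0,0,0,200],[0,0,0,0,0,0,255],[0,0,0,0,0,0,255],[0,0,0,0,0,0,255]]'
python3 - <<'E'
from h import *
o=robot.get_obs(); p=np.array([.5842,.1605]); t=o["tool_pos"][:2]; T=toolT(o)
r=t-p; print(np.linalg.norm(r),np.degrees(np.arctan2(r[1],r[0])))
# predicted rest: nose circle tangent to insert back face
th=np.radians(7.5);u=np.array([np.cos(th),np.sin(th)])
back=np.array([.6484,.0729])@u-.040
a=np.arange(0,1.05,.001)
n0=np.radians(-76.3+0) # post
nose0=np.arctan2(.071-.1605,.6265-.5842); print("nose0",np.degrees(nose0))
nx=np.array([(p+.095*np.array([np.cos(nose0-x),np.sin(nose0-x)]))@u+.007 for x in a])
i=np.argmin(abs(nx-back)); print("rest",a[i])
for x in np.arange(.95,.0,-.1):
    q=p+.126*np.array([np.cos(n0-x),np.sin(n0-x)]); print(round(x,2),(T[:3,:3].T@np.r_[q-t,0]*1000).round(1))
E
```

```text
time: 20.12
tool_pos: [0.4907, 0.0754, 0.0309]
ee_rot: [-1.572, 0.006, -0.288]
wrist_force: [-0.2, 0.5, -0.4]
width: 0.0426
time: 20.62
tool_pos: [0.4931, 0.0749, 0.0346]
ee_rot: [-1.57, 0.0, -0.289]
wrist_force: [-2.0, 1.6, 4.2]
width: 0.0123
0.12500540064429586 -136.8035486153427
nose0 -64.70337834279692
rest 0.256
0.95 [11.4 -0.  -7. ]
0.85 [ 23.1  -0.  -11.6]
0.75 [ 35.2  -0.  -14.9]
0.65 [ 47.6  -0.  -17.1]
0.55 [ 60.2  -0.  -18. ]
0.45 [ 72.8  -0.  -17.7]
0.35 [ 85.3  -0.  -16.1]
0.25 [ 97.6  -0.  -13.2]
0.15 [109.5  -0.   -9.2]
0.05 [120.9  -0.   -3.9]
```

```bash
python3 -m creep '[[11,0,-7,0,0,0,255],[23,0,-12,0,0,0,255],[35,0,-15,0,0,0,255],[48,0,-17,0,0,0,255],[60,0,-18,0,0,0,255]]'
python3 -m creep '[[6,0,0,0,0,0,255],[12,0,0,0,0,0,255],[16,0,1,0,0,0,255],[20,0,1,0,0,0,255],[20,0,1,0,0,0,255]]'
python3 - <<'E'
from h import *
s,T=wrist("w13")
E
```

```text
time: 21.25
tool_pos: [0.546, 0.0379, 0.0346]
ee_rot: [-1.575, -0.001, -0.288]
wrist_force: [-2.0, -4.8, 5.4]
width: 0.0119
time: 21.88
tool_pos: [0.5672, 0.0344, 0.0346]
ee_rot: [-1.571, -0.005, -0.289]
wrist_force: [2.8, -5.6, 3.3]
width: 0.0123
```

View pics/w13.png

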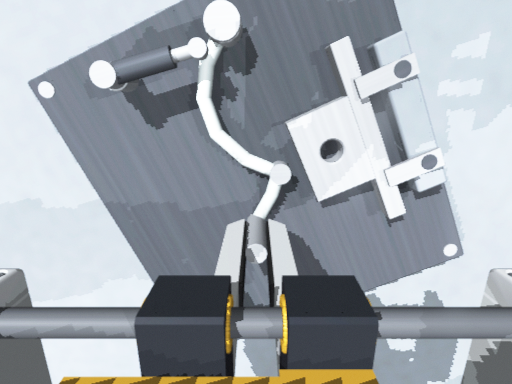

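```bash
python3 -m creep '[[2.5,0,0.5,0,0,0,255],[5,0,1,0,0,0,255],[7.5,0,1.5,0,0,0,255],[10,0,2,0,0,0,255],[10,0,2,0,0,0,255]]'
python3 - <<'E'
from h import *
s,T=wrist("w14")
cv2.imwrite("pics/w14z.png",cv2.resize(s["color"][40:290,180:460],None,fx=2.4,fy=2.4,interpolation=cv2.INTER_CUBIC))
E
```

```text
time: 22.55
tool_pos: [0.5774, 0.0338, 0.0346]
ee_rot: [-1.571, -0.005, -0.289]
wrist_force: [3.5, -6.0, 3.7]
width: 0.0124
```

View pics/w14z.png

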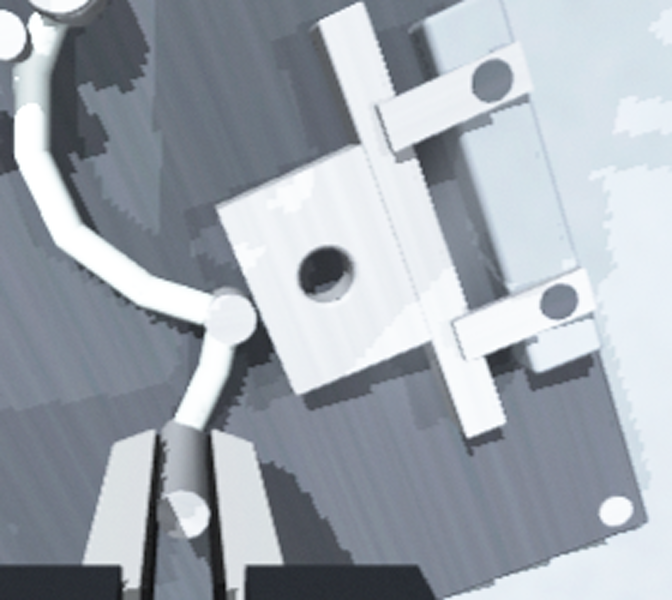

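```bash
for i in 1; do python3 -m creep '[[1,0,0.3,0,0,0,255],[1,0,0.3,0,0,0,255]]'; done; python3 -m creep '[[1,0,0.3,0,0,0,255],[1,0,0.3,0,0,0,255]]'
```

```text
time: 22.85
tool_pos: [0.5782, 0.0338, 0.0346]
ee_rot: [-1.571, -0.005, -0.289]
wrist_force: [2.1, -4.8, 3.3]
width: 0.0125
time: 23.1
tool_pos: [0.579, 0.0339, 0.0346]
ee_rot: [-1.571, -0.004, -0.289]
wrist_force: [1.4, -5.2, 2.9]
width: 0.0124
```

```bash
python3 -m creep '[[1,0,0.3,0,0,0,255],[1,0,0.3,0,0,0,255]]'
```

```text
time: 23.35
tool_pos: [0.5791, 0.0338, 0.0346]
ee_rot: [-1.572, -0.002, -0.289]
wrist_force: [0.7, -6.3, 5.6]
width: 0.012
```

```bash
python3 -m creep '[[0,0,0,0,0,0,170],[0,0,0,0,0,0,140],[0,0,0,0,0,0,140],[0,-40,0,0,0,0,140],[0,-100,0,0,0,0,140]]'
python3 - <<'E'
from h import *
s,T=wrist("w15")
cv2.imwrite("pics/w15z.png",cv2.resize(s["color"][40:290,180:460],None,fx=2.4,fy=2.4,interpolation=cv2.INTER_CUBIC))
for n in ["nose","post"]:
    for d in robot.landmark_of(n,"wrist")[:1]:
        q=np.array(d["point"]); r=q[:2]-[.5842,.1605]; print(n,round(d["p"],2),q.round(4),np.degrees(np.arctan2(r[1],r[0])).round(1))
E
```

```text
time: 23.98
tool_pos: [0.5762, 0.0352, 0.1315]
ee_rot: [-1.572, 0.007, -0.288]
wrist_force: [0.5, 0.3, 0.2]
width: 0.0427
nose 0.69 [0.601  0.0623 0.0206] -80.3
post 0.84 [0.5796 0.0352 0.0474] -92.1
```

View pics/w15.png

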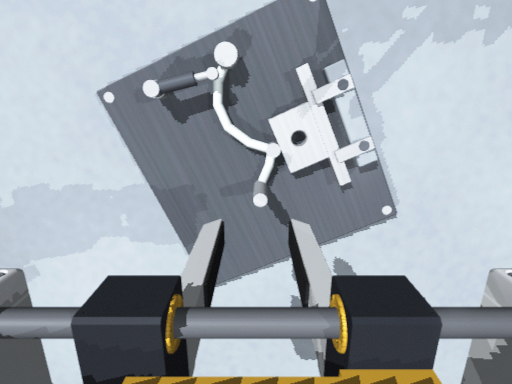

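```bash
python3 -m creep '[[0,-40,0,0,0,0,140],[0,-40,0,0,0,0,140]]'
python3 - <<'E'
from h import *
s,T=wrist("w16")
cv2.imwrite("pics/w16z.png",cv2.resize(s["color"][40:240,200:440],None,fx=3.2,fy=3.2,interpolation=cv2.INTER_CUBIC))
s=robot.snapshot("top")
for n in ["punch","die_ring","oiler"]: print(n,[np.round(d["point"],3) for d in robot.landmark_of(n,"top")][:1])
E
```

```text
time: 24.38
tool_pos: [0.5794, 0.035, 0.1755]
ee_rot: [-1.569, -0.004, -0.288]
wrist_force: [0.2, -0.2, 0.4]
width: 0.0427
punch [array([0.542, 0.343, 0.003])]
die_ring [array([ 0.685, -0.21 ,  0.003])]
oiler [array([ 0.619, -0.369, -0.001])]
```

View pics/w16z.png

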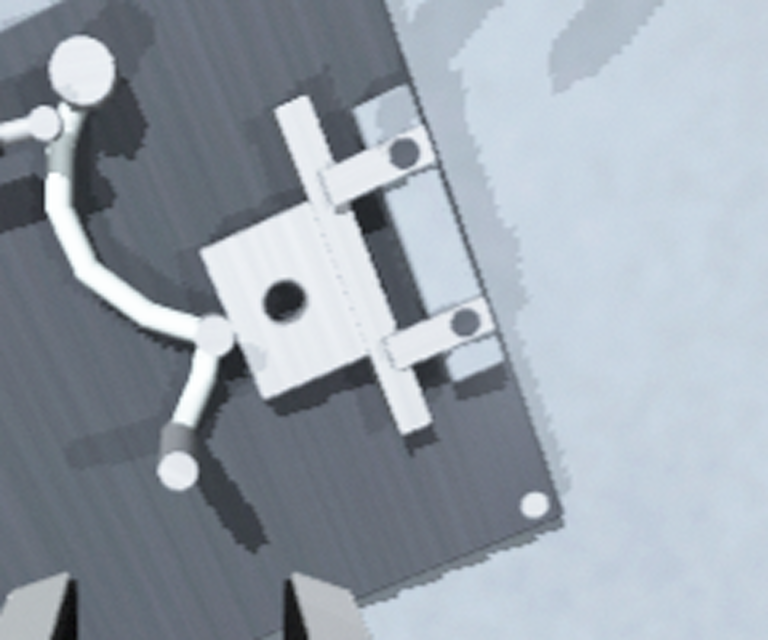

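Run:
```python
from bench import robot
print(robot.close_job(), robot.get_obs()["time"])
```

```text
the job is handed in; nothing more can be done
the job is handed in; nothing more can be done
```

I finished the job and handed it in at about 24.5 s of simulated time; the robot gives no verdict, so the result rests on my own checks.

- **Drawing the arm back:** I pinched the post and swung the arm back until it stayed there by itself. The nose had turned by about 1.0 rad.
- **Seating the insert:** I gripped the insert by its short ends, laid it on the holder and pushed it against the bar in steps of 0.5–0.7 mm. The wrist force along the push peaked at about 9 N, friction included, against the 15 N limit. Then I let it go.
- **Clipping it:** I led the arm forward until its nose touched the insert, released the post and backed off.

**Last checks:**
- **Pictures:** the last wrist picture showed the insert flush with the bar and centred to within about 2 mm. The nose was resting on it near the middle of its side.
- **Arm angle:** the arm was at about 0.27 rad, within the allowed 0.10–0.48.
- **Bystanders:** the punch, ring and oiler were where they started, within the networks' few millimetres of error.
- **Robot clear:** the wrist force was near zero, and the gripper was well above everything.

I could not measure how hard the insert presses on the bar. That it exceeds 1.5 N is inferred from the spring's rating. No check failed or disagreed.

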